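Hang the rasp on its peg and snap it into the spring clip

ROBOT

A 6-joint arm with a two-finger parallel gripper is mounted at the origin on the work surface. World frame = base frame: x ahead of the robot, y to its left, z up, the work surface at z = 0. Lengths are in m, angles in rad, forces in N, time in s.
With the tool pointing down it reaches from about 0.35 to 0.775 m from the base axis. Payload 5.5 kg.
Tool frame: the origin (TCP) lies at the very end of the fingers, on their centre line; the grasp point (between the pads) lies 19 mm behind it; z points along the fingers, y is the line along which they close (so a half turn about z gives the same grasp; the last joint's range is limited). The gripper opens to 85 mm and grips with 20 to 120 N. Pads are 22 mm wide; open, the fingers measure 114 mm over their backs; the gripper's body (76 mm by 85 mm) begins 54 mm behind the grasp point. The pads swing forward as they close: fully open they stand 13 mm farther back than shut.
Start: joints at [0.967, 0.313, 0.046, 1.304, 0, 1.431], TCP at [0.257, 0.514, 0.192] pointing down, gripper open.
Joint ranges: [-2.76, 2.76], [-0.86, 1.69], [-1.03, 1.26], [-2.2, 2.34], [-1.47, 1.5], [-3.14, 3.14]. Speed limits (rad/s): [2.57, 2.57, 3.14, 3.14, 3.14, 3.14].

INTERFACE

Orientations are given as a unit quaternion [w, x, y, z].
In Python, from workcell import env gives the robot as it stands. The module is installed in compiled form; this text tells all that it offers.
- The arm moves only by the tool jog_arm, never from a script. Its argument "rows" is a list of rows, each a list of 6 numbers: the shift along the world's x, y, z in units of 40 mm (1.0 is 40 mm), then the turn, a rotation vector about the world's x, y, z in units of 6 degrees (1.0 is 6 degrees). In form: [[x, y, z, wx, wy, wz], ...]. A call has 1 to 12 rows; each row is the pose to reach, as a shift and turn from the pose commanded when the call began; what a row does not reach only later rows make up. A row lasts 1/12 s, in which the tool goes at most 41.7 mm and 7.16 degrees, less where a joint would pass 70% of its speed; a pose out of reach is approached as far as the arm can. A call with a gripper value outside its range is refused whole. "jaw" is the gripper command: -1 is fully open, 1 is shut, values between are in proportion, set as the call begins (left out, the last holds). The fingers move at their own pace and stop on an object; "force" is the grip in N (left out, the last holds). Time passes only in rows, so rows that repeat a pose let the fingers close. It gives the time, the measured TCP pose, the force, the opening and the grip force at its end, in the units of the state.
- env.get_state(): the state, without advancing time (a new reading comes with each control period).
- env.read_camera(name): name is "side" or "top" or "wrist"; returns a dict with "pixels" (420x560x3 uint8, red, green, blue), "mtx" (3x3 intrinsics, pixels), "cam_to_world" (4x4, takes a point from camera to world coordinates). Camera axes: x right, y up, looking along -z (the intrinsics and any distortion apply to the point x, -y, -z); pixel columns grow to the right and rows downward; lengths in m; the calibration is good to about 2 mm. A picture is of the moment at which its call begins. There is no depth.
- env.hand_in(): hands the job in; it is judged then, once.
The state is a dict: "clock": time; "joint_pos": joint angles; "qvel": joint speeds; "tau": joint torques, N m; "tcp_pos": TCP position; "orientation": TCP orientation; "wrist_force": force on the tool from outside, world axes, zero at the start; "ft_torque": the same for the moment, N m; "finger_gap": finger opening in m; "grip_force": force on a finger pad.
Only numpy, scipy, OpenCV 4.12 (cv2) and the standard library are available. Lean on these libraries where they do the work, as an engineer would, in place of code of your own. Each camera call takes 0.05 s, during which the arm holds its last target. There are 200 camera calls.

TASK

Put the red-handled rasp away on the sloping tool rack: hang the eye in its handle over the free yellow peg, then press its steel collar down into the spring clip below until it snaps fully home. Finish still holding on: keep pressing firmly on the rasp, without letting up, when you stop. Leave the other tools where they are.

Things in the scene. Friction and masses are not known exactly. Their poses are not given: they have to be found in the camera images.
- rasp_grip (a point): The rasp to put away: 258 mm long, 130 to 220 g; red handle with a hanging eye at its end, bright steel collar, dark blade. Point: on the axis, mid-handle; the handle is 26 mm wide (y), 20 mm thick (z), from 36 mm nearer the collar to 50 mm nearer the eye. Axes of all rasp points: x along the rasp towards the eye, z along the eye's hole. Balance point about 40 mm from here towards the blade.
- rasp_eye (a point): Centre of the rasp's eye: a 17 mm hole right through the 20 mm thick end of the red handle, along rasp z; 32 mm across outside; 64 mm from rasp_grip along rasp +x.
- rasp_collar (a point): Middle of the rasp's round steel collar, on the axis: 18 mm diameter, 28 mm long (x); 50 mm from rasp_grip along rasp -x, 114 mm from the eye. Beyond it the flat blade, 16 mm wide, 5 mm thick, runs 114 mm further along -x.
- tray: Wooden tray, 320 by 250 mm, walls 36 mm high. The rasp starts in it, level, rasp z up, its axis 48 mm above the bench and 40 mm above the tray's floor, on two wooden saddles 14 mm long (x), about 46 mm from rasp_grip towards the eye and about 125 mm towards the blade. Origin: centre of the underside.
- station: Free place on the plywood rack, whose board slopes up at 20 degrees away from the robot. Origin: where the middle of the collar lies when home in the clip. Axes: x up the slope from clip to peg, z out of the board. The rasp is home when its axes agree with these and its collar is at the origin. The board is at z = -34 mm; the next place, 100 mm off along +y, is taken by the blue file.
- peg_tip (a point): Tip of the free yellow peg: 10 mm diameter, rounded end, along station z; at x = 114, y = 0, z = 30 mm of the station. It stands 40 mm above a batten 24 mm wide (x), top at z = -10 mm, on which the handle's underside comes to rest.
- battens: Battens and clip base, what the rasp bears on when home; origin and axes as the station's. Bright spring clip, 16 mm long (x), base at z = -9 mm, on a 30 mm wide batten. Two sprung leaves: lips 12 mm apart at z = 7 mm, flared to 28 mm at z = 14 mm. The collar meets them at z about 14 mm; the push rises to some 11 to 15 N, drops suddenly as the collar passes, and it stops on the base.
- flat_file_mid (a point): Blue-handled flat file already hung and clipped in the next place of the rack; leave alone. The point is the middle of its handle.
- gouge_a_mid (a point): Palm gouge with a pale wooden handle (70 mm long, 29 mm across) lying in the tray, 95 mm to the tray's +y side of the rasp; leave alone. The point is in its handle.
- gouge_b_mid (a point): A second palm gouge in the tray, 45 mm beyond the first; leave alone. The point is in its handle.
- mallet_mid (a point): Turned wooden carver's mallet standing on its head on the bench, 80 mm across, 228 mm tall; leave alone. The point is on its axis 60 mm above the bench.

How it is judged:
By the outcome, as a careful person would: the job done as asked, in the order asked, and still so for the second after the job is handed in, while the arm keeps its last pose, push and grip.
It also fails if it takes over 48 s, if anything falls off the work surface, if the arm or the gripper's body presses on something with over 40 N, if the wrist force passes 120 N, or if a joint passes its speed limit or range.

## Working session

There is one attempt and no reset: what is moved stays moved. The work goes in short steps, Python scripts to look and compute and a tool call to move; the robot and the scene stay as the last step left them, time stands still between calls to the robot, and variables do not carry over. Pictures are saved under pics/ and viewed, at most 10 in all, crops included, and the job is handed in when it is done.

Besides the shell and the picture viewer there is one more tool, called after "Emit:" as a command line: name --pt "numbers of a row" for each row, then --argument value for the rest. jog_arm: Moves the arm, as the interface text tells. Its arguments: {"type":"object","properties":{"rows":{"type":"array","items":{"type":"array","items":{"type":"number"}}},"jaw":{"type":"number"},"force":{"type":"number"}},"required":["rows"]}

```bash
mkdir -p pics; cat > h.py <<'E'
import numpy as np, cv2
from workcell import env
from scipy.spatial.transform import Rotation as R
def snap(cam,name):
    r=env.read_camera(cam); cv2.imwrite(f'pics/{name}.png',r['pixels'][:,:,::-1]); np.savez(f'pics/{name}.npz',**{k:np.array(v) for k,v in r.items()}); return r
def ld(name): return dict(np.load(f'pics/{name}.npz'))
def ray(r,u,v):
    d=np.linalg.solve(r['mtx'],[u,v,1.]); d=np.array([d[0],-d[1],-d[2]]); M=r['cam_to_world']; d=M[:3,:3]@d
    return M[:3,3],d/np.linalg.norm(d)
def atz(r,u,v,z):
    o,d=ray(r,u,v); return o+d*(z-o[2])/d[2]
def tri(rs):
    A=np.zeros((3,3));b=np.zeros(3);L=[]
    for r,u,v in rs:
        o,d=ray(r,u,v);P=np.eye(3)-np.outer(d,d);A+=P;b+=P@o;L.append((P,o))
    x=np.linalg.solve(A,b); return x,[np.linalg.norm(P@(x-o)) for P,o in L]
def proj(r,p):
    M=r['cam_to_world']; c=M[:3,:3].T@(np.array(p)-M[:3,3]); q=r['mtx']@[c[0],-c[1],-c[2]]; return q[:2]/q[2]
E
python3 - <<'E'
from h import *
for c in ['side','top','wrist']:
    r=snap(c,c+'0'); print(c,r['mtx'].round(1).tolist(),r['cam_to_world'].round(3).tolist(),[k for k in r])
t=ld('top0')['pixels'];s=ld('side0')['pixels']
cv2.imwrite('pics/ts0.png',cv2.resize(np.vstack([t,s])[:,:,::-1],None,fx=.714,fy=.714))
E
```

```text
side [[388.2, 0.0, 283.3], [0.0, 388.2, 211.6], [0.0, 0.0, 1.0]] [[0.967, 0.1, -0.234, 0.269], [-0.253, 0.469, -0.846, -1.048], [0.025, 0.877, 0.479, 0.65], [0.0, 0.0, 0.0, 1.0]] ['pixels', 'mtx', 'cam_to_world']
top [[540.6, 0.0, 278.6], [0.0, 540.6, 214.0], [0.0, 0.0, 1.0]] [[0.017, 0.993, -0.114, 0.373], [-1.0, 0.017, 0.001, -0.09], [0.003, 0.114, 0.993, 1.397], [0.0, 0.0, 0.0, 1.0]] ['pixels', 'mtx', 'cam_to_world']
wrist [[367.2, 0.0, 279.4], [0.0, 367.2, 207.7], [0.0, 0.0, 1.0]] [[0.448, -0.86, -0.245, 0.195], [0.894, 0.43, 0.124, 0.545], [-0.002, -0.275, 0.962, 0.374], [0.0, 0.0, 0.0, 1.0]] ['pixels', 'mtx', 'cam_to_world']
```

View pics/top0.png

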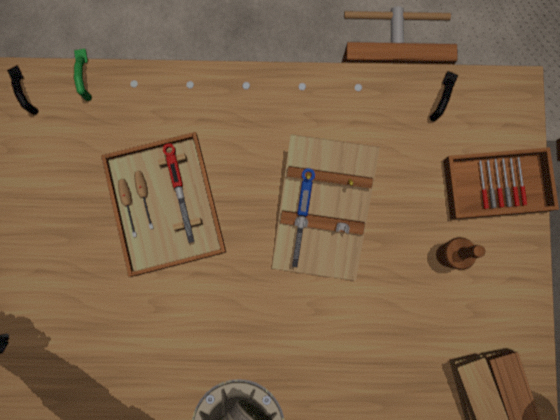

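View pics/side0.png

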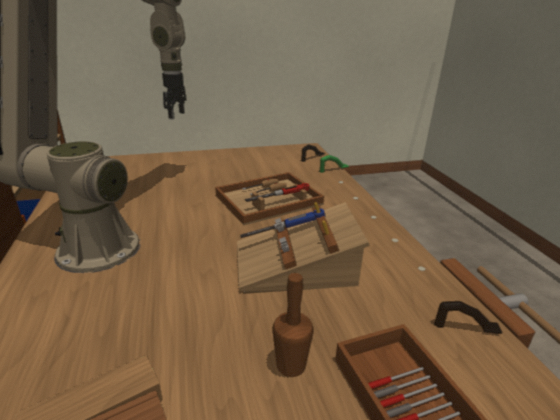

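The top view shows the rasp's eye near (170,149), its collar near (179,190) and its blade end at (190,242). The free peg is near (351,184), the free clip near (342,228), and the file's place is to the left. The side view shows the rack with the peg near (318,210) and the clip near (284,245). Next I'll enlarge these areas.

```bash
python3 - <<'E'
from h import *
t=ld('top0')['pixels'][:,:,::-1];s=ld('side0')['pixels'][:,:,::-1]
a=cv2.resize(t[135:255,140:220],None,fx=5,fy=5,interpolation=cv2.INTER_CUBIC) #400x600
b=cv2.resize(t[160:250,320:380],None,fx=6.5,fy=6.5,interpolation=cv2.INTER_CUBIC)[:300,:390]
b=cv2.resize(t[165:245,320:373],None,fx=7.5,fy=7.5,interpolation=cv2.INTER_CUBIC) #397x600
cv2.imwrite('pics/crop1.png',np.hstack([a,b]))
c=cv2.resize(s[190:280,235:345],None,fx=6.5,fy=6.5,interpolation=cv2.INTER_CUBIC)
cv2.imwrite('pics/crop2.png',c);print(np.hstack([a,b]).shape,c.shape)
hsv=cv2.cvtColor(t[135:255,140:220],cv2.COLOR_BGR2HSV)
m=(((hsv[...,0]<8)|(hsv[...,0]>173))&(hsv[...,1]>170)&(hsv[...,2]>90)).astype(np.uint8)
n,l,st,ce=cv2.connectedComponentsWithStats(m);i=1+st[1:,4].argmax();print(st[i],ce[i]+[140,135])
ys,xs=np.nonzero(l==i);print(cv2.fitLine(np.c_[xs+140,ys+135].astype(np.float32),cv2.DIST_L2,0,.01,.01).ravel())
E
```

```text
(600, 798, 3) (585, 715, 3)
[ 23   8  19  45 299] [172.090301   163.43478261]
[  0.24970843   0.9683211  172.0903     163.43478   ]
```

View pics/crop1.png

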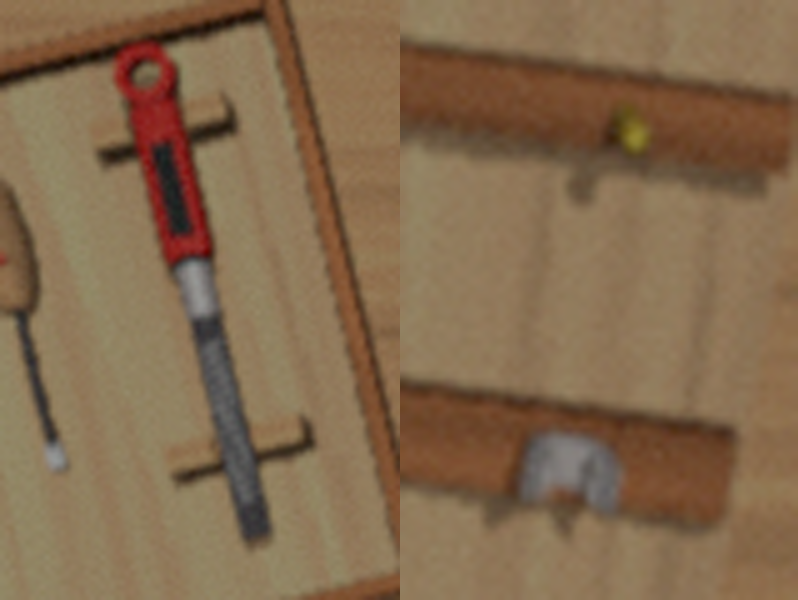

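View pics/crop2.png

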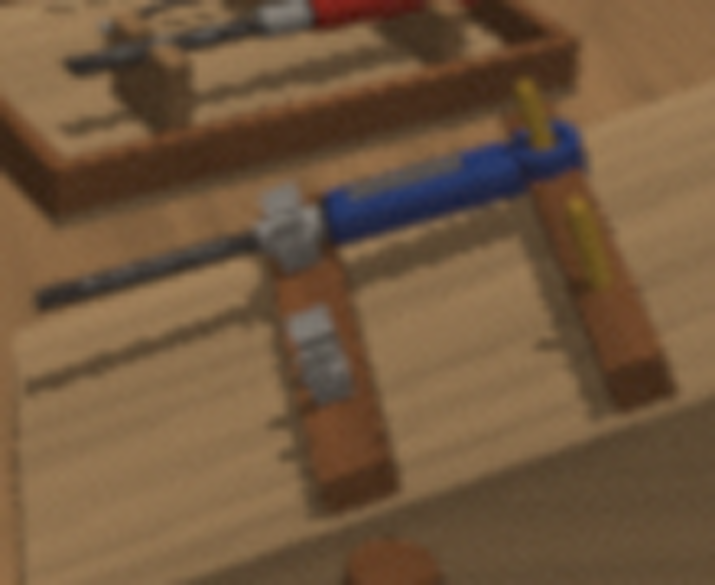

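The crops put the eye centre at crop (146,72) and the collar middle at (197,290). The peg tip is at (634,132) in the top crop and (577,203) in the side crop. The clip is near (571,470) in the top crop and (322,355) in the side crop.

```bash
python3 - <<'E'
from h import *
t=ld('top0');s=ld('side0')
A=lambda x,y:(x/5+139.6,y/5+134.6); B=lambda x,y:((x-400)/7.5+319.6,y/7.5+164.6); S=lambda x,y:(x/6.5+234.6,y/6.5+189.6)
eye=atz(t,*A(146,72),.053);col=atz(t,*A(197,290),.053);tip=atz(t,*A(258,540),.05)
print('eye',eye,'col',col,'tip',tip,'d',np.linalg.norm(eye-col),np.linalg.norm(eye-tip),'yaw',np.degrees(np.arctan2(*(eye-tip)[1::-1])))
p=tri([(t,*B(634,132)),(s,*S(577,203))]);c=tri([(t,*B(571,470)),(s,*S(322,355))])
b=tri([(t,*B(622,110)),(s,*S(602,287))])
print('peg',p,'clip',c,'base',b)
# blue file for yaw of rack; top batten edges
v=p[0]-c[0];print(np.linalg.norm(v),np.degrees(np.arctan2(v[1],v[0])))
# batten direction in top: upper batten lower edge / upper edge
for a1,a2 in [((410,45),(780,95)),((410,390),(730,432))]:
    q1=B(*a1);q2=B(*a2)
    z=.1; d=atz(t,*q2,z)-atz(t,*q1,z); print(np.degrees(np.arctan2(d[1],d[0]))+90)
print(env.get_state())
E
```

```text
eye [0.68874704 0.18964112 0.053     ] col [0.57745961 0.15954871 0.053     ] tip [0.45254855 0.12494873 0.05      ] d 0.11528419873889648 0.24491597255195624 yaw 15.317105094449985
peg (array([ 0.59254482, -0.25729154,  0.16406793]), [np.float64(0.0008149145864156865), np.float64(0.0008149145864156112)]) clip (array([ 0.49428573, -0.24596262,  0.10041956]), [np.float64(0.0015993074037027226), np.float64(0.0015993074037028941)]) base (array([ 0.60610696, -0.25864072,  0.12489003]), [np.float64(0.0003787839268175853), np.float64(0.0003787839268176097)])
0.11761933321739622 -6.576959976954741
-6.822287083865447
-6.540559841703896
{'clock': 0.15, 'joint_pos': array([9.67420745e-01, 3.13840223e-01, 4.52353957e-02, 1.30358826e+00,
       4.35466550e-07, 1.43120740e+00]), 'qvel': array([ 0.0003014 , -0.00104919,  0.0034767 ,  0.00046699, -0.00066926,
       -0.00133275]), 'tau': array([ 2.39174333e-03, -4.81064558e+01,  2.98817414e+01,  1.38588823e-02,
       -1.80643806e-04,  1.48396333e-05]), 'tcp_pos': array([0.25697338, 0.51389753, 0.19120487]), 'orientation': array([-2.53712024e-04,  2.29820525e-01,  9.73232777e-01, -6.50662912e-04]), 'wrist_force': array([ 0.0865997 , -0.55335803,  0.3051411 ]), 'ft_torque': array([ 0.0112827 , -0.0344146 , -0.01277881]), 'grip_force': 0.0, 'finger_gap': 0.08539760631076675}
```

Emit:
jog_arm --pt "0.8 -0.8 0 0 0 0.7" --pt "1.6 -1.6 0 0 0 1.4" --pt "2.4 -2.4 0 0 0 2.1" --pt "3.2 -3.2 0 0 0 2.8" --pt "4.0 -4.0 0 0 0 3.5" --pt "4.8 -4.8 0 0 0 4.2" --pt "5.6 -5.6 0 0 0 4.9" --pt "6.4 -6.4 -0.3 0 0 5.6" --pt "7.2 -7.1 -0.6 0 0 6.3" --pt "8.0 -7.9 -0.9 0 0 7.0" --pt "8.8 -8.65 -1.2 0 0 7.0" --pt "8.8 -8.65 -1.2 0 0 7.0" --jaw -1

```text
clock: 1.15
tcp_pos: [0.6103, 0.1665, 0.1432]
orientation: [-0.0, -0.134, 0.991, 0.0]
wrist_force: [-0.1, 0.7, 0.5]
finger_gap: 0.0852
grip_force: 0.0
```

```bash
python3 - <<'E'
from h import *
r=snap('wrist','w1');s=env.get_state();print(s['clock'],s['tcp_pos'],s['orientation'],R.from_quat(s['orientation'],scalar_first=True).as_matrix().round(3).tolist(),s['joint_pos'])
print(r['cam_to_world'])
for n,p in dict(grip=(.6263,.1728,.058),eye=(.6887,.1896,.058),col=(.5775,.1595,.057)).items(): print(n,proj(r,p))
E
```

```text
1.2 [0.6148978  0.16079565 0.13995128] [ 1.23402845e-05 -1.31196341e-01  9.91354891e-01 -1.73196826e-03] [[-0.966, -0.26, 0.0], [-0.26, 0.966, -0.003], [0.0, -0.003, -1.0]] [ 0.13143265  0.44939803  0.11921898  1.2405921  -0.00346393 -0.1317191 ]
[[-2.65437738e-01 -9.27019026e-01 -2.64912312e-01  5.43444839e-01]
 [ 9.64127573e-01 -2.54961407e-01 -7.38424218e-02  1.47890573e-01]
 [ 9.10913968e-04 -2.75009830e-01  9.61440983e-01  3.25998074e-01]
 [ 0.00000000e+00  0.00000000e+00  0.00000000e+00  1.00000000e+00]]
grip [281.68584197 220.02179743]
eye [281.09888258 295.53446248]
col [281.9749424  153.73453225]
```

View pics/w1.png

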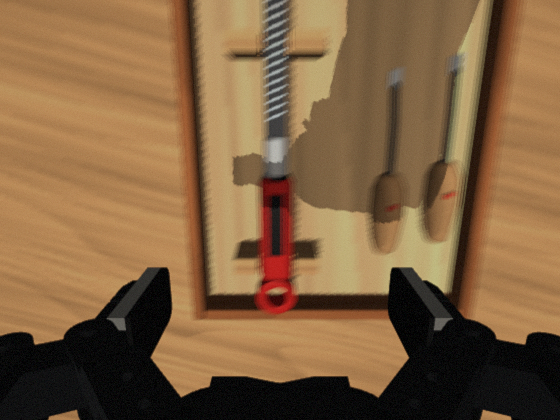

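The wrist view shows the rasp upright in the picture, with its eye at (276,296) and collar middle at (277,156). That is about 5 px left of my prediction, but the arm was still moving. I'll measure again now that it's still.

```bash
cat > ras.py <<'E'
from h import *
def rasp(r):
    hsv=cv2.cvtColor(r['pixels'],cv2.COLOR_RGB2HSV)
    m=(((hsv[...,0]<8)|(hsv[...,0]>172))&(hsv[...,1]>150)&(hsv[...,2]>70)).astype(np.uint8)
    n,l,st,ce=cv2.connectedComponentsWithStats(m);i=1+st[1:,4].argmax()
    m=(l==i).astype(np.uint8); cs,h=cv2.findContours(m,cv2.RETR_CCOMP,cv2.CHAIN_APPROX_NONE)
    holes=sorted([(cv2.contourArea(c),cv2.minEnclosingCircle(c)) for c,hh in zip(cs,h[0]) if hh[3]>=0],key=lambda x:-x[0])[:3]
    ys,xs=np.nonzero(m);return st[i],holes,cv2.minAreaRect(np.c_[xs,ys].astype(np.float32))
E
python3 - <<'E'
from ras import *
r=snap('wrist','w2');s=env.get_state();print(s['clock'],s['tcp_pos'],s['orientation'])
st,h,rc=rasp(r);print(st,h,rc)
box=cv2.boxPoints(rc);W=np.array([atz(r,u,v,.058) for u,v in box]);print(W.round(4).tolist())
W=W[np.argsort(W[:,0])];a=W[:2].mean(0);b=W[2:].mean(0);print('ends',a,b,np.linalg.norm(a-b),np.degrees(np.arctan2(*(b-a)[1::-1])))
for q in h: print(q[0],atz(r,*q[1][0],.058))
# row-wise red centre
hsv=cv2.cvtColor(r['pixels'],cv2.COLOR_RGB2HSV);m=((hsv[...,0]<8)|(hsv[...,0]>172))&(hsv[...,1]>150)&(hsv[...,2]>70)
for y in range(st[1],st[1]+st[3],12):
    x=np.nonzero(m[y,st[0]:st[0]+st[2]])[0]+st[0];u=(x.min()+x.max())/2;print(y,x.min(),x.max(),atz(r,u,y,.058).round(4))
E
```

```text
1.25 [0.61197243 0.16336641 0.14054989] [-1.21152360e-03 -1.30975864e-01  9.91384587e-01 -6.74775355e-04]
[ 270  173   39  139 3139] [(1056.5, ((289.5, 220.0), 32.86725616455078)), (332.0, ((289.0, 294.0), 11.180439949035645))] ((289.0, 242.0), (138.0, 38.0), 90.0)
[[0.5974, 0.1487, 0.058], [0.5902, 0.1755, 0.058], [0.6996, 0.2075, 0.058], [0.7077, 0.1776, 0.058]]
ends [0.59379166 0.16214005 0.058     ] [0.70364897 0.19253462 0.058     ] 0.11398447059302572 15.465335503672575
1056.5 [0.62843125 0.17211895 0.058     ]
332.0 [0.68874851 0.18841459 0.058     ]
173 276 304 [0.5936 0.1628 0.058 ]
185 274 306 [0.6022 0.1652 0.058 ]
197 273 306 [0.6111 0.1673 0.058 ]
209 273 305 [0.6202 0.1694 0.058 ]
221 273 305 [0.6293 0.172  0.058 ]
233 274 305 [0.6385 0.1749 0.058 ]
245 273 305 [0.6481 0.1772 0.058 ]
257 273 305 [0.6577 0.1798 0.058 ]
269 274 305 [0.6675 0.1829 0.058 ]
281 271 303 [0.6781 0.1838 0.058 ]
293 270 308 [0.6879 0.1882 0.058 ]
305 274 304 [0.6983 0.1911 0.058 ]
```

Emit:
jog_arm --pt "0 0 -0.4 0 0 0" --pt "0 0 -0.8 0 0 0" --pt "0 0 -1.2 0 0 0" --pt "0 0 -1.6 0 0 0" --pt "0 0 -2.0 0 0 0" --pt "0 -0.02 -2.4 0 0 0" --pt "0 -0.02 -2.75 0 0 0" --pt "0 -0.02 -2.75 0 0 0" --pt "0 -0.02 -2.75 0 0 0" --pt "0 -0.02 -2.75 0 0 0"

```text
clock: 2.08
tcp_pos: [0.6095, 0.1678, 0.0347]
orientation: [0.0, -0.134, 0.991, 0.0]
wrist_force: [-0.6, 0.9, -0.3]
finger_gap: 0.0856
grip_force: 0.0
```

Emit:
jog_arm --pt "0 0 0 0 0 0" --pt "0 0 0 0 0 0" --pt "0 0 0 0 0 0" --pt "0 0 0 0 0 0" --pt "0 0 0 0 0 0" --pt "0 0 0 0 0 0" --pt "0 0 0 0 0 0" --pt "0 0 0 0 0 0" --pt "0 0 0 0 0 0" --pt "0 0 0 0 0 0" --jaw 1 --force 80

```text
clock: 2.92
tcp_pos: [0.6092, 0.1675, 0.0339]
orientation: [-0.0, -0.134, 0.991, 0.0]
wrist_force: [0.2, -0.4, 0.5]
finger_gap: -0.0
grip_force: 0.0
```

```bash
python3 - <<'E'
from h import *
r=snap('wrist','w3');s=snap('side','s3');t=snap('top','t3')
a=s['pixels'][150:230,190:340];b=t['pixels'][120:280,90:240]
c=cv2.resize(r['pixels'],(400,300))
bb=cv2.resize(b,(300,300));aa=cv2.resize(a,(560,300))
im=np.vstack([np.hstack([c,bb]),np.hstack([aa,np.zeros((300,140,3),np.uint8)])]);cv2.imwrite('pics/m3.png',im[:,:,::-1])
print(env.get_state()['finger_gap'],env.get_state()['grip_force'])
E
```

```text
0.0003054027362934042 0.0
```

View pics/m3.png

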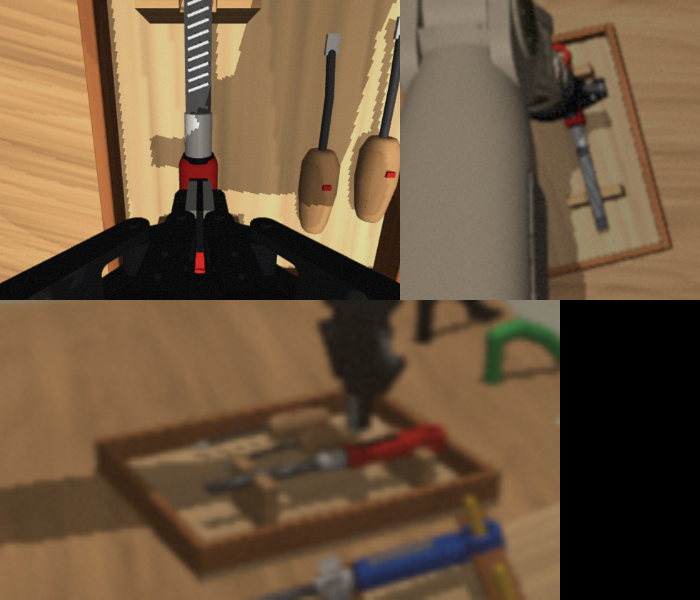

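The fingers shut fully without taking the rasp. In both the wrist and side views the tips seem to lie above the handle, with the tip at about (288,183) in the side image. I'll check that height against the calibration.

```bash
python3 - <<'E'
from ras import *
s=ld('s3');w=ld('w3')
for z in (.034,.048,.058,.068,.08): print(z,proj(s,(.6092,.1675,z)).round(1),proj(w,(.6092,.1675,z)).round(1))
for n,p in dict(grip=(.627,.1717,.048),eye=(.6887,.1886,.048),col=(.579,.1585,.048)).items(): print(n,proj(s,p).round(1),proj(w,p).round(1))
st=env.get_state();print(st['tcp_pos'],st['wrist_force'],st['joint_pos'])
a=w['pixels'][130:420,130:430];b=s['pixels'][165:215,255:330]
cv2.imwrite('pics/m4.png',np.hstack([cv2.resize(a,(400,386)),cv2.resize(b,(400,386),interpolation=cv2.INTER_CUBIC)])[:,:,::-1])
E
```

```text
0.034 [284.8 194. ] [279.5 238.8]
0.048 [284.9 190.5] [279.5 248.9]
0.058 [285. 188.] [279.5 257.1]
0.068 [285.  185.5] [279.5 266.2]
0.08 [285.1 182.4] [279.6 278.8]
grip [289.3 189.6] [278.2 282.4]
eye [304.2 186.2] [278.1 386.7]
col [277.3 192.3] [278.1 186.5]
[0.60925846 0.16748354 0.03388342] [-0.05208472  0.10990116  0.5630528 ] [ 1.41266479e-01  5.06109317e-01 -6.00153386e-02  1.00471546e+00
  9.81518564e-05 -1.28016101e-01]
```

View pics/m4.png

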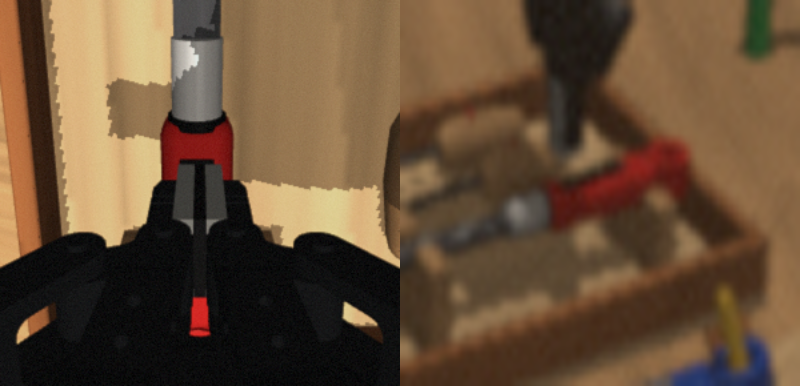

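```bash
python3 - <<'E'
from h import *
w=ld('w3')
for z in (.034,.05,.06,.065,.07,.075,.08): print(z,proj(w,(.5986,.1646,z)).round(1))
# pad tip edge: column profile near u=270..290
p=w['pixels']
for v in range(236,276,2): print(v,p[v,266:296:3].sum(1).tolist() if 0 else p[v,[268,272,276,280,284,288,292]].tolist())
E
```

```text
0.034 [279.5 219. ]
0.05 [279.5 229.2]
0.06 [279.6 236.5]
0.065 [279.6 240.4]
0.07 [279.6 244.7]
0.075 [279.6 249.2]
0.08 [279.6 253.9]
236 [[134, 24, 20], [132, 23, 19], [133, 24, 19], [139, 27, 26], [139, 31, 27], [138, 25, 23], [139, 29, 25]]
238 [[130, 21, 18], [140, 26, 23], [134, 25, 21], [139, 27, 23], [131, 17, 16], [136, 28, 26], [137, 25, 22]]
240 [[130, 14, 15], [132, 21, 15], [131, 19, 17], [133, 24, 20], [139, 29, 25], [137, 25, 24], [139, 28, 24]]
242 [[135, 26, 24], [132, 24, 21], [139, 28, 24], [138, 27, 25], [136, 26, 21], [137, 25, 21], [138, 26, 22]]
244 [[131, 21, 22], [134, 23, 20], [136, 26, 25], [136, 25, 20], [138, 27, 23], [134, 19, 16], [138, 30, 23]]
246 [[134, 25, 23], [131, 20, 17], [137, 24, 21], [136, 23, 20], [135, 25, 22], [134, 26, 21], [138, 26, 26]]
248 [[132, 21, 19], [140, 28, 27], [136, 28, 23], [135, 26, 23], [138, 27, 21], [136, 28, 21], [139, 26, 22]]
250 [[31, 10, 11], [29, 6, 7], [31, 12, 11], [32, 12, 15], [30, 8, 11], [33, 16, 14], [139, 27, 24]]
252 [[18, 18, 18], [14, 17, 15], [13, 10, 12], [18, 18, 20], [13, 13, 13], [14, 13, 10], [138
[... 410 characters left out ...]

262 [[63, 62, 58], [61, 61, 58], [18, 18, 14], [11, 12, 13], [49, 50, 48], [59, 59, 55], [62, 58, 56]]
264 [[64, 64, 59], [68, 66, 60], [11, 10, 8], [13, 14, 16], [49, 48, 45], [62, 62, 59], [62, 62, 57]]
266 [[61, 58, 56], [62, 61, 59], [4, 0, 3], [3, 4, 1], [50, 49, 46], [56, 57, 54], [62, 60, 56]]
268 [[64, 62, 58], [65, 63, 58], [12, 9, 12], [4, 3, 2], [51, 49, 47], [61, 61, 56], [62, 60, 58]]
270 [[63, 63, 56], [65, 61, 60], [10, 12, 9], [2, 3, 5], [45, 44, 40], [61, 61, 57], [63, 61, 56]]
272 [[67, 65, 60], [65, 63, 58], [12, 11, 12], [18, 20, 20], [39, 40, 34], [63, 61, 56], [65, 61, 57]]
274 [[67, 64, 61], [62, 58, 56], [5, 6, 6], [9, 7, 7], [44, 43, 37], [64, 64, 61], [66, 62, 60]]
```

Emit:
jog_arm --pt "0 0 -0.05 0 0 0" --pt "0 0 -0.1 0 0 0" --pt "0 0 -0.15 0 0 0" --pt "0 0 -0.2 0 0 0" --pt "0 0 -0.2 0 0 0"

```text
clock: 3.48
tcp_pos: [0.6088, 0.1674, 0.0252]
orientation: [-0.001, -0.134, 0.991, 0.0]
wrist_force: [0.2, 0.9, -0.2]
finger_gap: 0.0003
grip_force: 0.0
```

Emit:
jog_arm --pt "0 0 -0.05 0 0 0" --pt "0 0 -0.1 0 0 0" --pt "0 0 -0.15 0 0 0" --pt "0 0 -0.15 0 0 0"

```text
clock: 3.82
tcp_pos: [0.6089, 0.1674, 0.0194]
orientation: [-0.0, -0.134, 0.991, 0.0]
wrist_force: [-0.3, 0.7, -0.6]
finger_gap: -0.0002
grip_force: 0.0
```

```bash
python3 - <<'E'
from h import *
s=snap('side','s5');t=env.get_state();print(t['tcp_pos'],t['wrist_force'])
p=s['pixels']
for u in (284,285,286): print(u,p[170:200,u].sum(1).tolist())
cv2.imwrite('pics/m5.png',cv2.resize(p[155:215,250:340],(750,500),interpolation=cv2.INTER_CUBIC)[:,:,::-1])
E
```

```text
[0.6090024  0.16746058 0.019585  ] [0.11005065 0.14951508 0.6105195 ]
284 [80, 89, 83, 75, 68, 93, 84, 72, 75, 116, 160, 169, 164, 165, 166, 166, 159, 160, 180, 162, 145, 137, 125, 113, 141, 195, 218, 214, 210, 213]
285 [77, 86, 80, 94, 81, 73, 80, 80, 87, 100, 119, 129, 129, 128, 136, 130, 121, 133, 169, 165, 146, 136, 131, 120, 146, 203, 209, 215, 205, 215]
286 [80, 95, 86, 80, 84, 78, 88, 81, 85, 79, 87, 80, 90, 86, 83, 91, 88, 108, 162, 158, 145, 131, 116, 131, 173, 209, 213, 215, 206, 217]
```

View pics/m5.png

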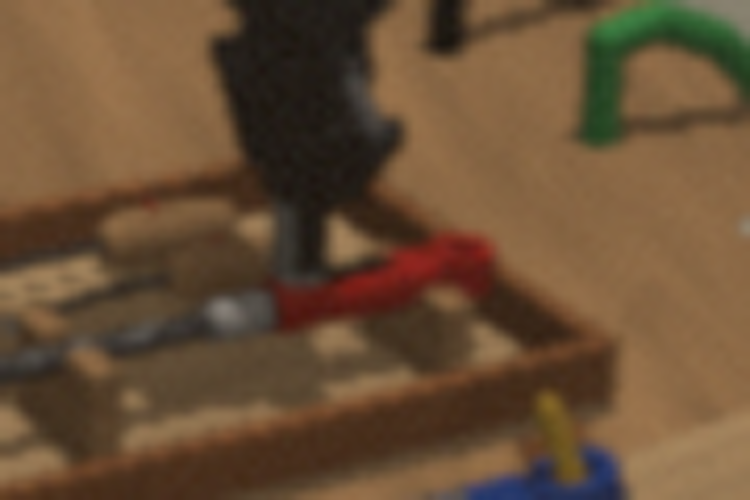

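The side view shows the shut tips at z ≈ 0.060, just clear of the handle top, while the reported TCP is at 0.0195. The wrist view agrees. So the real finger ends are about 40 mm short of the reported TCP. I'll open, go about 30 mm lower in small checked steps, and close again.

Emit:
jog_arm --pt "0 0 0 0 0 0" --pt "0 0 0 0 0 0" --pt "0 0 0 0 0 0" --pt "0 0 0 0 0 0" --pt "0 0 0 0 0 0" --pt "0 0 0 0 0 0" --pt "0 0 -0.1 0 0 0" --pt "0 0 -0.2 0 0 0" --pt "0 0 -0.3 0 0 0" --pt "0 0 -0.4 0 0 0" --pt "0 0 -0.4 0 0 0" --jaw -1

```text
clock: 4.78
tcp_pos: [0.6083, 0.1673, 0.0025]
orientation: [-0.001, -0.134, 0.991, 0.0]
wrist_force: [0.5, -0.7, 0.3]
finger_gap: 0.0853
grip_force: 0.0
```

Emit:
jog_arm --pt "0 0 -0.1 0 0 0" --pt "0 0 -0.2 0 0 0" --pt "0 0 -0.3 0 0 0" --pt "0 0 -0.35 0 0 0" --pt "0 0 -0.35 0 0 0"

```text
clock: 5.2
tcp_pos: [0.6087, 0.1674, -0.0108]
orientation: [-0.001, -0.134, 0.991, 0.0]
wrist_force: [-0.2, -0.0, -0.4]
finger_gap: 0.0852
grip_force: 0.0
```

Emit:
jog_arm --pt "0 0 0 0 0 0" --pt "0 0 0 0 0 0" --pt "0 0 0 0 0 0" --pt "0 0 0 0 0 0" --pt "0 0 0 0 0 0" --pt "0 0 0 0 0 0" --pt "0 0 0 0 0 0" --pt "0 0 0 0 0 0" --jaw 1 --force 80

```text
clock: 5.87
tcp_pos: [0.6097, 0.1675, -0.0096]
orientation: [0.0, -0.134, 0.991, 0.0]
wrist_force: [-0.6, 0.9, 3.6]
finger_gap: 0.0247
grip_force: 79.1
```

Emit:
jog_arm --pt "0 0 0.2 0 0 0" --pt "0 0 0.5 0 0 0" --pt "0 0 0.9 0 0 0" --pt "0 0 1.4 0 0 0" --pt "0 0 1.9 0 0 0" --pt "0 0 2.4 0 0 0" --pt "0 0 2.9 0 0 0" --pt "0 0 3.4 0 0 0" --pt "0 0 3.8 0 0 0" --pt "0 0 4.0 0 0 0" --pt "0 0 4.0 0 0 0"

```text
clock: 6.78
tcp_pos: [0.6103, 0.1677, 0.1521]
orientation: [0.002, -0.134, 0.991, 0.0]
wrist_force: [0.3, -0.1, -1.3]
finger_gap: 0.025
grip_force: 78.6
```

```bash
cat > plan.py <<'E'
from ras import *
yaw=-6.65
Rs=R.from_euler('ZY',[yaw,-20],degrees=True); X,Y,Z=Rs.as_matrix().T
peg=np.array([.5925,-.2573,.1641]); O=peg-.114*X-.030*Z
yr=15.4
Rr0=R.from_euler('Z',yr,degrees=True)
col0=np.array([.5788,.1587,.048]); tcp0=np.array([.609,.1672,-.010])
loc=Rr0.inv().apply(tcp0-col0)   # TCP in rasp frame (origin collar)
def tcp_for(col,Rr=Rs): return col+Rr.apply(loc)
E
python3 - <<'E'
from plan import *
print('O',O,'X',X,'Z',Z,'loc',loc)
cmd=tcp0+[0,0,.16]; tgt=tcp_for(O+.065*Z)
print('tgt',tgt,'shift units',(tgt-cmd)/.04,'turn units',np.degrees((Rs*Rr0.inv()).as_rotvec())/6)
r=snap('wrist','w6');st,h,rc=rasp(r);s=env.get_state();print(s['tcp_pos'],s['wrist_force'],s['finger_gap'],st,h)
for q in h: print(atz(r,*q[1][0],.218))
E
```

```text
O [ 0.49628734 -0.24608272  0.09691893] X [ 0.93337045 -0.10882015  0.34202014] Z [-0.33971906  0.0396073   0.93969262] loc [ 0.03137291  0.00017502 -0.058     ]
tgt [ 0.52321212 -0.24904564  0.11422694] shift units [ -2.144697   -10.40614091  -0.8943265 ] turn units [ 0.25584295 -3.34405043 -3.63742426]
[0.60958635 0.16755823 0.15040832] [-0.42843341  0.6810647  -2.28933167] 0.024739445382405297 [ 244  256   72  125 4773] []
```

Emit:
jog_arm --pt "-0.1 -0.5 0 0.02 -0.3 -0.33" --pt "-0.3 -1.4 0 0.05 -0.6 -0.66" --pt "-0.5 -2.3 0 0.07 -0.9 -0.99" --pt "-0.7 -3.2 0 0.09 -1.2 -1.32" --pt "-0.85 -4.1 0 0.12 -1.5 -1.65" --pt "-1.05 -5.0 0 0.14 -1.8 -1.98" --pt "-1.2 -5.9 0 0.16 -2.1 -2.31" --pt "-1.4 -6.8 0 0.18 -2.4 -2.64" --pt "-1.6 -7.7 0 0.21 -2.7 -2.97" --pt "-1.8 -8.6 0 0.23 -3.0 -3.3" --pt "-2.0 -9.5 0 0.25 -3.34 -3.64" --pt "-2.14 -10.2 0 0.26 -3.34 -3.64"

```text
clock: 7.83
tcp_pos: [0.5202, -0.2411, 0.1473]
orientation: [0.172, 0.059, 0.983, -0.009]
wrist_force: [-0.0, 0.4, -2.4]
finger_gap: 0.0249
grip_force: 78.9
```

Emit:
jog_arm --pt "0 -0.21 -0.1 0 0 0" --pt "0 -0.21 -0.1 0 0 0" --pt "0 -0.21 -0.1 0 0 0" --pt "0 -0.21 -0.1 0 0 0" --pt "0 -0.21 -0.1 0 0 0" --pt "0 -0.21 -0.1 0 0 0"

```text
clock: 8.33
tcp_pos: [0.524, -0.2475, 0.1458]
orientation: [0.173, 0.056, 0.983, -0.009]
wrist_force: [-0.5, 0.4, -1.1]
finger_gap: 0.0249
grip_force: 78.9
```

```bash
python3 - <<'E'
from plan import *
s=env.get_state();print(s['clock'],s['tcp_pos'],s['wrist_force'],s['finger_gap'],s['joint_pos'])
q=R.from_quat(s['orientation'],scalar_first=True).as_matrix();print('rasp R',np.c_[-q[:,0],q[:,1],-q[:,2]].round(3).tolist(),Rs.as_matrix().round(3).tolist())
cmd=tcp0+np.array([-2.14,-10.41,3.9])*.04; col=cmd-Rs.apply(loc);print('cmd',cmd,'pred col',col,'station coords',Rs.inv().apply(col-O))
for c in ('wrist','side','top'):
    r=snap(c,c[0]+'7')
    for n,p in dict(eye=col+.114*X,col=col,grip=col+.05*X,peg=peg,O=O).items(): print(c,n,proj(r,p).round(1))
w,sd,t=[ld(k)['pixels'] for k in ('w7','s7','t7')]
im=np.hstack([cv2.resize(w,(400,300)),cv2.resize(sd[150:285,200:380],(400,300),interpolation=cv2.INTER_CUBIC)])
cv2.imwrite('pics/m7.png',np.vstack([im,np.hstack([cv2.resize(w[210:420,140:420],(400,300)),cv2.resize(t[120:300,260:500],(400,300))])])[:,:,::-1])
E
```

```text
8.3333 [ 0.52400116 -0.24745338  0.14578669] [-0.50749404  0.42422736 -1.12367995] 0.02494377107256974 [-0.69149157  0.07507322 -0.43345816  0.76731003  0.1882008  -0.54969397]
rasp R [[0.934, 0.113, -0.339], [-0.107, 0.994, 0.038], [0.341, 0.001, 0.94]] [[0.933, 0.116, -0.34], [-0.109, 0.993, 0.04], [0.342, -0.0, 0.94]]
cmd [ 0.5234 -0.2492  0.146 ] pred col [ 0.47439348 -0.24366261  0.18977201] station coords [ 0.01105919 -0.00013157  0.09478697]
wrist eye [274.6 462. ]
wrist col [273.9 213.1]
wrist grip [274.2 335.6]
wrist peg [275.9 346.2]
wrist O [276.1 149.2]
side eye [320.3 198.1]
side col [276.3 214.1]
side grip [295.6 207.1]
side peg [323.  220.9]
side O [284.2 245.4]
top eye [354.3 182. ]
top col [346.3 231.8]
top grip [349.8 210.2]
top peg [350.9 181.9]
top O [342.4 225.9]
```

View pics/m7.png

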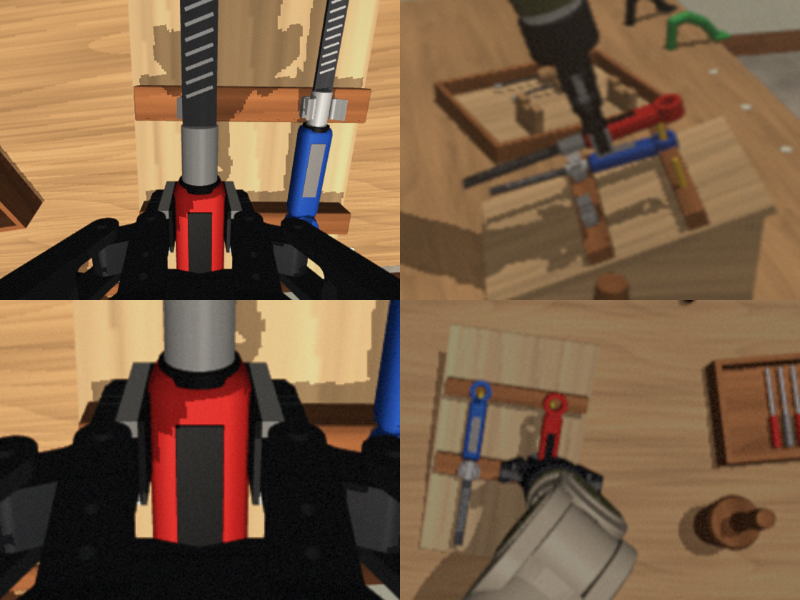

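Left to right, the panels show the rasp held square in the jaws, tilted with the rack. The eye is near (321.1,197.7) in the side image and (353.6,182.4) in the top image, within 1 px of prediction, so the hand model holds. Next I'll refine the eye and peg numerically.

```bash
python3 - <<'E'
from plan import *
def redm(r,roi,up=6):
    x0,y0,x1,y1=roi;im=cv2.resize(r['pixels'][y0:y1,x0:x1],None,fx=up,fy=up,interpolation=cv2.INTER_CUBIC);return im,cv2.cvtColor(im,cv2.COLOR_RGB2HSV)
pts={}
for c,roi in (('t7',(325,160,385,230)),('s7',(285,185,345,225))):
    r=ld(c);im,h=redm(r,roi);m=(((h[...,0]<9)|(h[...,0]>171))&(h[...,1]>140)&(h[...,2]>60)).astype(np.uint8)
    n,l,st,ce=cv2.connectedComponentsWithStats(m);i=1+st[1:,4].argmax();m=(l==i).astype(np.uint8)
    cs,hh=cv2.findContours(m,cv2.RETR_CCOMP,cv2.CHAIN_APPROX_NONE)
    print(c,(st[i][:4]/6).round(1)+[roi[0],roi[1],0,0])
    for k,q in zip(cs,hh[0]):
        if q[3]>=0 and cv2.contourArea(k)>30:
            M=cv2.moments(k);print(' hole',cv2.contourArea(k)/36,M['m10']/M['m00']/6+roi[0]-.42,M['m01']/M['m00']/6+roi[1]-.42)
for c,roi in (('top0',(335,170,365,195)),('side0',(310,212,340,242))):
    r=ld(c);im,h=redm(r,roi);m=((h[...,0]>22)&(h[...,0]<36)&(h[...,1]>150)&(h[...,2]>(95 if c=='top0' else 80))).astype(np.uint8)
    n,l,st,ce=cv2.connectedComponentsWithStats(m);i=1+st[1:,4].argmax();print(c,st[i][:4]/6+[roi[0],roi[1],0,0],ce[i]/6+roi[:2]-.42)
    ys,xs=np.nonzero(l==i);L=cv2.fitLine(np.c_[xs,ys].astype(np.float32),2,0,.01,.01).ravel();print(L)
cmd=tcp0+np.array([-2.14,-10.41,3.9])*.04; col=cmd-Rs.apply(loc)
# expected: peg tip pixel axis & base, eye pixel of underside/top, from models
for c in ('top0','side0'):
    r=ld(c);print(c,'tip',proj(r,peg),'mid',proj(r,peg-.02*Z),'base',proj(r,peg-.04*Z))
for c in ('t7','s7'):
    r=ld(c);e=col+.114*X
    th=np.linspace(0,6.28,60);P=np.array([proj(r,e+.016*(np.cos(a)*X+np.sin(a)*Y)+z*Z) for a in th for z in(-.01,.01)])
    print(c,'eye',proj(r,e),'ring bbox',P.min(0),P.max(0),'hole top/bot',proj(r,e+.01*Z),proj(r,e-.01*Z))
E
```

```text
t7 [342.7 175.3  18.3  40.8]
 hole 35.40277777777778 352.40526916873716 182.20098426398152
s7 [292.7 192.2  35.2  20.8]
top0 [349.66666667 181.33333333   3.16666667   3.83333333] [350.75838126 182.7972524 ]
[ 0.18557866  0.9826294  97.07029    79.30351   ]Traceback (most recent call last):
  File "<stdin>", line 15, in <module>
ValueError: attempt to get argmax of an empty sequence
```

```bash
python3 - <<'E'
from plan import *
s0=env.get_state();t=snap('top','t8');sd=snap('side','s8');s=env.get_state()
print(s0['tcp_pos'],s['tcp_pos'])
q=R.from_quat(s['orientation'],scalar_first=True).as_matrix();Rm=np.c_[-q[:,0],q[:,1],-q[:,2]]
col=s['tcp_pos']-Rm@loc; e=col+.114*Rm[:,0]
print('rasp y-axis yaw etc', Rs.inv().as_matrix()@Rm)
up=6
for r,(x0,y0,x1,y1),ax in ((t,(325,165,385,225),0),(sd,(285,185,345,225),1)):
    im=cv2.resize(r['pixels'][y0:y1,x0:x1],None,fx=up,fy=up,interpolation=cv2.INTER_CUBIC);h=cv2.cvtColor(im,cv2.COLOR_RGB2HSV)
    m=(((h[...,0]<9)|(h[...,0]>171))&(h[...,1]>140)&(h[...,2]>60))
    rows=range(0,m.shape[0],12) if ax==0 else []
    for v in rows:
        x=np.nonzero(m[v])[0]
        if len(x): print(round(v/up+y0-.42,1),(x.min()/up+x0-.42).round(1),(x.max()/up+x0-.42).round(1),((x.min()+x.max())/2/up+x0-.42).round(2))
    if ax:
        for u in range(0,m.shape[1],12):
            y=np.nonzero(m[:,u])[0]
            if len(y): print('col',round(u/up+x0-.42,1),(y.min()/up+y0-.42).round(1),(y.max()/up+y0-.42).round(1))
    for d in (.114,.09,.07,.05): print('pred axis',d,proj(r,col+d*Rm[:,0]).round(2),'top face',proj(r,col+d*Rm[:,0]+.01*Rm[:,2]).round(2))
    th=np.linspace(0,6.28,60);P=np.array([proj(r,e+.016*(np.cos(a)*Rm[:,0]+np.sin(a)*Rm[:,1])+z*Rm[:,2]) for a in th for z in(-.01,.01)])
    print('ring bbox',P.min(0),P.max(0))
r=ld('side0');im=cv2.cvtColor(r['pixels'],cv2.COLOR_RGB2HSV)
m=(im[...,0]>18)&(im[...,0]<40)&(im[...,1]>140)
for v in range(214,242): 
    x=np.nonzero(m[v,312:340])[0]+312
    print(v,x.tolist())
for p in (0,.02,.04): print(proj(r,peg-p*Z))
E
```

```text
[ 0.52403673 -0.24805202  0.14608554] [ 0.52391052 -0.24840256  0.14608376]
rasp y-axis yaw etc [[ 9.99999467e-01 -1.01786071e-03  1.74551956e-04]
 [ 1.01798337e-03  9.99999234e-01 -7.04073116e-04]
 [-1.73835174e-04  7.04250431e-04  9.99999737e-01]]
176.6 347.9 358.1 353.0
178.6 346.6 359.2 352.91
180.6 345.4 360.1 352.75
182.6 345.4 360.7 353.08
184.6 345.7 360.2 353.0
186.6 346.7 359.1 352.91
188.6 346.6 357.2 351.91
190.6 345.7 356.9 351.33
192.6 345.2 356.9 351.08
194.6 344.9 356.6 350.75
196.6 344.9 356.4 350.66
198.6 344.2 355.9 350.08
200.6 344.1 355.6 349.83
202.6 344.1 355.2 349.66
204.6 343.9 355.1 349.5
206.6 343.4 354.7 349.08
208.6 343.2 354.4 348.83
210.6 342.9 354.1 348.5
212.6 342.4 353.9 348.16
214.6 342.7 345.9 344.33
pred axis 0.114 [353.97 181.77] top face [354.4  182.55]
pred axis 0.09 [352.26 192.43] top face [352.67 193.31]
pred axis 0.07 [350.84 201.25] top face [351.24 202.19]
pred axis 0.05 [349.44 210.  ] top face [349.83 211.  ]
ring bbox [346.26947867 173.81782426] [361.8086111  189.79469621]
col 284.6 213.2 215.7
col 292.6 205.9 206.6
col 294.6 204.7 210
[... 384 characters left out ...]
2] top face [319.29 194.51]
pred axis 0.09 [311.11 201.3 ] top face [309.96 197.91]
pred axis 0.07 [303.4  204.12] top face [302.2  200.75]
pred axis 0.05 [295.69 206.93] top face [294.46 203.58]
ring bbox [312.92978188 190.86235799] [327.83897253 205.059769  ]
214 []
215 []
216 []
217 []
218 []
219 []
220 []
221 [323, 324]
222 [323, 324]
223 [323, 324, 325]
224 [323, 324, 325]
225 [323, 324, 325, 326]
226 [324, 325, 326]
227 [324, 325, 326]
228 [324, 325, 326]
229 [325, 326, 327]
230 [325, 326, 327]
231 [325, 326, 327]
232 [326, 327, 328]
233 [326, 327]
234 []
235 []
236 []
237 []
238 []
239 []
240 []
241 []
[323.03274901 220.87093561]
[325.10968852 227.14203771]
[327.14529935 233.28835213]
```

Emit:
jog_arm --pt "0.02 -0.01 -0.2 0 0 0" --pt "0.05 -0.02 -0.4 0 0 0" --pt "0.07 -0.03 -0.6 0 0 0" --pt "0.09 -0.04 -0.8 0 0 0" --pt "0.11 -0.045 -1.0 0 0 0" --pt "0.135 -0.05 -1.195 0 0 0" --pt "0.135 -0.05 -1.195 0 0 0" --pt "0.135 -0.05 -1.195 0 0 0" --pt "0.135 -0.05 -1.195 0 0 0" --pt "0.135 -0.05 -1.195 0 0 0" --pt "0.135 -0.05 -1.195 0 0 0" --pt "0.135 -0.05 -1.195 0 0 0"

```text
clock: 9.58
tcp_pos: [0.5293, -0.2512, 0.0987]
orientation: [0.174, 0.057, 0.983, -0.01]
wrist_force: [0.0, -0.5, -2.4]
finger_gap: 0.0251
grip_force: 79.0
```

```bash
cat > chk.py <<'E'
from plan import *
def chk(tag):
    s=env.get_state();t=snap('top','t'+tag);sd=snap('side','s'+tag);w=snap('wrist','w'+tag)
    q=R.from_quat(s['orientation'],scalar_first=True).as_matrix();Rm=np.c_[-q[:,0],q[:,1],-q[:,2]]
    col=s['tcp_pos']-Rm@loc
    print(s['clock'],s['tcp_pos'].round(4),s['wrist_force'].round(1),'gap',s['finger_gap'].round(4),'station col mm',(1e3*Rs.inv().apply(col-O)).round(1),'rot deg',np.degrees((Rs.inv()*R.from_matrix(Rm)).as_rotvec()).round(2))
    for r,c in ((t,'t'),(sd,'s')):
        e=proj(r,col+.114*Rm[:,0]).round(1);x0,y0=(e-14).astype(int)
        im=cv2.resize(r['pixels'][y0:y0+28,x0:x0+28],None,fx=6,fy=6,interpolation=cv2.INTER_CUBIC);h=cv2.cvtColor(im,cv2.COLOR_RGB2HSV)
        m=(((h[...,0]<9)|(h[...,0]>171))&(h[...,1]>140)&(h[...,2]>60)); y=(h[...,0]>19)&(h[...,0]<38)&(h[...,1]>150)&(h[...,2]>70)
        ye,xe=np.nonzero(y);f=lambda a,o:(a/6+o-.42).round(1)
        print(c,'pred eye',e,'red rows top',f(np.nonzero(m.any(1))[0].min(),y0),'yellow',len(xe)/36,f(xe.mean(),x0) if len(xe) else '',f(ye.mean(),y0) if len(xe) else '')
        if c=='t':
            v=int((e[1]-y0)*6);x=np.nonzero(m[v-12:v+12].any(0))[0];print('  ring u',f(x.min(),x0),f(x.max(),x0),'pred peg',proj(r,peg).round(1))
    return t,sd,w
E
python3 - <<'E'
from chk import *
t,s,w=chk('9')
a=cv2.resize(t['pixels'][165:225,325:385],(400,400),interpolation=cv2.INTER_CUBIC);b=cv2.resize(s['pixels'][190:250,270:340],(400,400),interpolation=cv2.INTER_CUBIC)
cv2.imwrite('pics/m9.png',np.hstack([a,b])[:,:,::-1])
E
```

```text
Traceback (most recent call last):
  File "chk.py", line 6, in chk
    print(s['clock'],s['tcp_pos'].round(4),s['wrist_force'].round(1),'gap',s['finger_gap'].round(4),'station col mm',(1e3*Rs.inv().apply(col-O)).round(1),'rot deg',np.degrees((Rs.inv()*R.from_matrix(Rm)).as_rotvec()).round(2))
                                                                           ^^^^^^^^^^^^^^^^^^^^^
AttributeError: 'float' object has no attribute 'round'
```

```bash
sed -i "s/s\['finger_gap'\].round(4)/round(s['finger_gap'],4)/" chk.py; python3 - <<'E'
from chk import *
t,s,w=chk('9')
a=cv2.resize(t['pixels'][165:225,325:385],(400,400),interpolation=cv2.INTER_CUBIC);b=cv2.resize(s['pixels'][190:250,270:340],(400,400),interpolation=cv2.INTER_CUBIC)
cv2.imwrite('pics/m9.png',np.hstack([a,b])[:,:,::-1])
E
```

```text
9.7333 [ 0.5292 -0.251   0.0984] [ 0.5  0.1 -2.4] gap 0.0246 station col mm [ 0.4 -1.3 48. ] rot deg [ 0.02 -0.    0.01]
t pred eye [352.2 183.1] red rows top 176.1 yellow 8.444444444444445 350.8 183.0
  ring u 344.1 358.7 pred peg [350.9 181.9]
s pred eye [321.4 215.3] red rows top 208.9 yellow 26.833333333333332 319.7 214.1
```

View pics/m9.png

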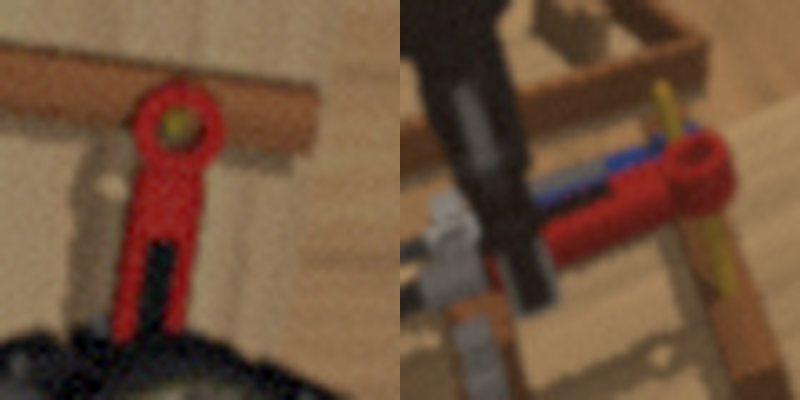

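The top panel shows the yellow peg inside the eye's ring, with the ring centre at u≈351.4 and the peg at 350.8. The side panel shows the eye just above the peg. They are aligned to about 1 mm, so I'll go down along station -z.

Emit:
jog_arm --pt "0.025 0 -0.07 0 0 0" --pt "0.05 -0.01 -0.14 0 0 0" --pt "0.075 -0.01 -0.21 0 0 0" --pt "0.1 -0.01 -0.28 0 0 0" --pt "0.13 -0.015 -0.35 0 0 0" --pt "0.13 -0.015 -0.35 0 0 0" --pt "0.13 -0.015 -0.35 0 0 0"

```text
clock: 10.47
tcp_pos: [0.5341, -0.2513, 0.0837]
orientation: [0.173, 0.057, 0.983, -0.01]
wrist_force: [-1.3, -0.8, -1.1]
finger_gap: 0.0247
grip_force: 79.0
```

Emit:
jog_arm --pt "0.025 0 -0.07 0 0 0" --pt "0.05 -0.01 -0.14 0 0 0" --pt "0.075 -0.01 -0.21 0 0 0" --pt "0.1 -0.01 -0.28 0 0 0" --pt "0.13 -0.015 -0.35 0 0 0" --pt "0.13 -0.015 -0.35 0 0 0" --pt "0.13 -0.015 -0.35 0 0 0"

```text
clock: 11.05
tcp_pos: [0.5394, -0.2519, 0.07]
orientation: [0.173, 0.057, 0.983, -0.01]
wrist_force: [-0.4, 1.2, -1.3]
finger_gap: 0.0249
grip_force: 79.2
```

```bash
python3 -c "
from chk import *
chk('10')"
```

```text
11.05 [ 0.5394 -0.2519  0.07  ] [-0.4  1.2 -1.3] gap 0.0249 station col mm [ 0.4 -1.  17.8] rot deg [0.05 0.03 0.01]
t pred eye [350.9 180.9] red rows top 174.6 yellow 19.11111111111111 350.5 182.1
  ring u 342.4 357.1 pred peg [350.9 181.9]
s pred eye [324.5 224.9] red rows top 218.4 yellow 8.277777777777779 321.2 217.5
```

Emit:
jog_arm --pt "0.025 -0.003 -0.07 0 0 0" --pt "0.05 -0.006 -0.14 0 0 0" --pt "0.075 -0.009 -0.21 0 0 0" --pt "0.075 -0.009 -0.21 0 0 0" --pt "0.075 -0.009 -0.21 0 0 0"

```text
clock: 11.62
tcp_pos: [0.5435, -0.2524, 0.0621]
orientation: [0.174, 0.057, 0.983, -0.01]
wrist_force: [5.3, 0.6, -4.1]
finger_gap: 0.0247
grip_force: 78.8
```

Emit:
jog_arm --pt "0.017 -0.002 -0.047 0 0 0" --pt "0.034 -0.004 -0.094 0 0 0" --pt "0.034 -0.004 -0.094 0 0 0" --pt "0.034 -0.004 -0.094 0 0 0"

```text
clock: 11.95
tcp_pos: [0.5436, -0.2524, 0.0571]
orientation: [0.173, 0.057, 0.983, -0.01]
wrist_force: [4.8, 0.1, -7.2]
finger_gap: 0.0249
grip_force: 78.8
```

```bash
python3 -c "
from chk import *
chk('11')"
```

```text
11.95 [ 0.5436 -0.2524  0.0571] [ 4.8  0.1 -7.2] gap 0.0249 station col mm [-0.1 -1.   4.3] rot deg [0.06 0.08 0.  ]
t pred eye [350.4 180.1] red rows top 174.1 yellow 20.194444444444443 350.3 181.6
  ring u 342.6 356.6 pred peg [350.9 181.9]
s pred eye [325.8 229.2] red rows top 222.7 yellow 12.75 324.2 224.2
```

Emit:
jog_arm --pt "0.017 -0.002 -0.047 0 0 0" --pt "0.034 -0.004 -0.094 0 0 0" --pt "0.042 -0.005 -0.117 0 0 0" --pt "0.042 -0.005 -0.117 0 0 0" --pt "0.042 -0.005 -0.117 0 0 0"

```text
clock: 12.52
tcp_pos: [0.5446, -0.2529, 0.0555]
orientation: [0.173, 0.057, 0.983, -0.01]
wrist_force: [-11.7, 6.0, 19.9]
finger_gap: 0.0249
grip_force: 83.7
```

```bash
python3 -c "
from chk import *
chk('12')"
```

```text
12.5167 [ 0.5446 -0.2529  0.0555] [-11.7   6.   19.9] gap 0.0249 station col mm [ 0.3 -1.3  2.4] rot deg [-0.04  0.03 -0.02]
t pred eye [350.5 179.8] red rows top 173.6 yellow 19.666666666666668 350.4 181.5
  ring u 342.1 356.6 pred peg [350.9 181.9]
s pred eye [326.1 229.7] red rows top 224.2 yellow 15.777777777777779 324.3 224.8
```

Emit:
jog_arm --pt "0.008 0.01 -0.018 0 0 0" --pt "0.016 0.023 -0.035 0 0 0" --pt "0.016 0.023 -0.035 0 0 0" --pt "0.016 0.023 -0.035 0 0 0" --pt "0.016 0.023 -0.035 0 0 0" --pt "0.016 0.023 -0.035 0 0 0"

```text
clock: 13.17
tcp_pos: [0.5451, -0.253, 0.0549]
orientation: [0.173, 0.058, 0.983, -0.011]
wrist_force: [-14.8, 5.6, 25.0]
finger_gap: 0.0247
grip_force: 84.9
```

```bash
python3 - <<'E'
from chk import *
chk('13')
s=env.get_state();f=s['wrist_force'];print('F station',Rs.inv().apply(f).round(1),'T station',Rs.inv().apply(s['ft_torque']).round(2))
# seating check in wrist view: free-clip collar edges vs blue file; side view handle line
r=ld('s13')
for d,n in ((0,'col'),(.05,'grip'),(.09,'h90'),(.114,'eye')): print(n,'home',proj(r,O+d*X).round(1))
x0,y0,x1,y1=265,205,345,265
im=cv2.resize(r['pixels'][y0:y1,x0:x1],None,fx=6,fy=6,interpolation=cv2.INTER_CUBIC);h=cv2.cvtColor(im,cv2.COLOR_RGB2HSV)
m=((h[...,0]<9)|(h[...,0]>171))&(h[...,1]>150)&(h[...,2]>60)
for u in range(0,480,24):
    y=np.nonzero(m[:,u])[0]
    if len(y): print(round(u/6+x0-.42,1),(y.min()/6+y0-.42).round(1),(y.max()/6+y0-.42).round(1))
E
```

```text
13.1667 [ 0.5451 -0.253   0.0549] [-14.8   5.6  25. ] gap 0.0247 station col mm [ 0.6 -1.2  1.7] rot deg [-0.17  0.01 -0.04]
t pred eye [350.4 179.6] red rows top 173.6 yellow 18.833333333333332 350.4 181.7
  ring u 342.2 356.6 pred peg [350.9 181.9]
s pred eye [326.3 229.9] red rows top 224.9 yellow 17.75 324.4 225.0
F station [-6.1  3.1 28.8] T station [ 0.54  2.4  -0.08]
col home [284.2 245.4]
grip home [302.6 238.7]
h90 home [317.3 233.4]
eye home [326.1 230.2]
292.6 246.2 246.6
300.6 237.4 240.2
304.6 235.9 243.4
308.6 234.6 242.1
312.6 230.9 240.7
316.6 229.2 239.6
320.6 227.7 238.6
324.6 230.6 236.4
328.6 225.1 236.1
332.6 230.1 233.7
```

Emit:
jog_arm --pt "0.005 0 -0.012 0 0 0" --pt "0.01 0 -0.024 0 0 0" --pt "0.01 0 -0.024 0 0 0" --pt "0.01 0 -0.024 0 0 0" --pt "0.01 0 -0.024 0 0 0" --pt "0.01 0 -0.024 0 0 0" --pt "0.01 0 -0.024 0 0 0" --pt "0.01 0 -0.024 0 0 0"

```text
clock: 13.98
tcp_pos: [0.5456, -0.253, 0.0544]
orientation: [0.173, 0.058, 0.983, -0.012]
wrist_force: [-17.7, 5.3, 26.7]
finger_gap: 0.0242
grip_force: 85.7
```

```bash
python3 - <<'E'
from chk import *
chk('14')
s=env.get_state();f=s['wrist_force'];print('F station',Rs.inv().apply(f).round(1),s['grip_force'],s['joint_pos'])
# visual shift of collar/handle in wrist view between 11,12,13,14 (rasp vs hand): phase correlation on collar; and rack vs camera
def g(n): return cv2.cvtColor(ld(n)['pixels'],cv2.COLOR_RGB2GRAY).astype(np.float32)
for a,b in (('w9','w12'),('w11','w12'),('w12','w13'),('w13','w14')):
    A,B=g(a),g(b);print(a,b,'rasp',cv2.phaseCorrelate(A[170:330,250:312],B[170:330,250:312]),'rack',cv2.phaseCorrelate(A[20:220,330:480],B[20:220,330:480]))
for a,b in (('s11','s12'),('s12','s13'),('s13','s14')):
    A,B=g(a),g(b);w=cv2.createHanningWindow((34,34),cv2.CV_32F);print(a,b,'side eye',cv2.phaseCorrelate(A[214:248,306:340],B[214:248,306:340],w))
E
```

```text
13.9833 [ 0.5456 -0.253   0.0544] [-17.7   5.3  26.7] gap 0.0242 station col mm [ 0.8 -1.2  1. ] rot deg [-0.18 -0.01 -0.04]
t pred eye [350.4 179.5] red rows top 173.6 yellow 19.333333333333332 350.4 181.5
  ring u 342.6 356.6 pred peg [350.9 181.9]
s pred eye [326.5 230.1] red rows top 225.4 yellow 18.083333333333332 324.6 225.4
F station [-6.7  2.9 31.7] 85.69171071052551 [-0.66957771  0.19976104 -0.53646261  0.53250261  0.17819025 -0.52505277]
w9 w12 rasp ((0.2866072281868597, 1.0045858781788013), 0.6159131797030568) rack ((-1.6300262224517468, 15.418924409242464), -0.002433690897623698)
w11 w12 rasp ((0.15218511652753008, 1.0640993370527099), 0.8983072888106107) rack ((0.9618656909678549, -0.5376100307401543), 0.2169607042948405)
w12 w13 rasp ((-0.12589275020254576, 0.4479983400352978), 0.9689753404818475) rack ((0.9793266738265061, -0.5334120994626232), 0.543214013671875)
w13 w14 rasp ((0.089797344670977, 0.4617293053849352), 0.9921062014997005) rack ((0.7469912019180782, -0.43500348029894553), 0.8781767583211263)
s11 s12 side eye ((0.4582892951594353, 1.188126771055618), 0.8931258228825935)
s12 s13 side eye ((0.007097904346672124, 0.5049690496000352), 1.072540807871171)
s13 s14 side eye ((0.22595929928452918, 0.37805398451485317), 1.0056294405166013)
```

```bash
python3 - <<'E'
from chk import *
def g(n): return cv2.cvtColor(ld(n)['pixels'],cv2.COLOR_RGB2GRAY)
w9=ld('w9');s=env.get_state()
# rasp points in wrist image by nominal hand model (w9 pose: cmd)
col=np.array([.5292,-.251,.0984])-Rs.apply(loc)
names=['w9','w10','w11','w12','w13','w14']
P=[];D=[-.10,-.08,-.06,-.04,-.02,-.008,.0,.008,.016]
print('model proj:')
for d in D:
    zt=.009 if abs(d)<.014 else (.0025 if d<0 else .01)
    p=proj(w9,col+d*X+zt*Z);q=proj(w9,col+d*X+(zt+.001)*Z);q2=proj(w9,col+(d+.001)*X+zt*Z);P.append((d,p,q[1]-p[1],q2[1]-p[1]))
for n in names[1:]:
    out=[]
    for d,p,k,kx in P:
        u,v=p;hw,hh=(9,14) if d<-.014 else (14,14)
        A=g('w9');B=g(n)
        y0,x0=int(v-hh),int(u-hw)
        if y0<16: out.append(None);continue
        T=A[y0:y0+2*hh,x0:x0+2*hw];S=B[y0-8:y0+2*hh+8,x0-4:x0+2*hw+4]
        M=cv2.matchTemplate(S,T,cv2.TM_CCOEFF_NORMED);_,mx,_,l=cv2.minMaxLoc(M)
        yy=l[1];c=M[:,l[0]]; sub=0
        if 0<yy<len(c)-1: sub=.5*(c[yy-1]-c[yy+1])/(c[yy-1]-2*c[yy]+c[yy+1])
        out.append((l[0]-4,round(float(yy-8+sub),2),round(float(mx),2)))
    print(n,out)
print([(d,p.round(0).tolist(),round(k,2),round(kx,2)) for d,p,k,kx in P])
E
```

```text
model proj:
w10 [None, None, None, (0, 0.02, 0.99), (1, 4.88, 0.29), (0, 1.01, 0.94), (0, 4.68, 0.95), (0, -0.36, 0.94), (0, 0.02, 0.97)]
w11 [None, None, None, (0, 0.05, 0.99), (1, 2.89, 0.28), (0, 5.19, 0.95), (0, 5.19, 0.95), (0, -4.04, 0.95), (0, -0.26, 0.97)]
w12 [None, None, None, (3, -0.99, 0.99), (0, 3.08, 0.29), (1, 2.73, 0.94), (0, -6.82, 0.94), (0, -8.0, 0.94), (1, 1.09, 0.96)]
w13 [None, None, None, (-3, 1.01, 0.99), (1, 5.65, 0.29), (1, 6.1, 0.93), (0, 5.2, 0.94), (0, -1.06, 0.94), (0, 1.83, 0.98)]
w14 [None, None, None, (2, -1.0, 0.98), (-1, 2.97, 0.3), (0, 4.03, 0.94), (0, -2.97, 0.94), (0, -8.0, 0.94), (0, 2.39, 0.96)]
[(-0.1, [278.0, -134.0], np.float64(-2.29), np.float64(4.45)), (-0.08, [278.0, -49.0], np.float64(-1.39), np.float64(4.0)), (-0.06, [278.0, 27.0], np.float64(-0.66), np.float64(3.61)), (-0.04, [278.0, 96.0], np.float64(-0.06), np.float64(3.28)), (-0.02, [278.0, 159.0], np.float64(0.44), np.float64(2.99)), (-0.008, [278.0, 199.0], np.float64(0.78), np.float64(2.97)), (0.0, [279.0, 222.0], np.float64(0.95), np.float64(2.87)), (0.008, [279.0, 245.0], np.float64(1.11), np.float64(2.77)), (0.016, [279.0, 268.0], np.float64(1.28), np.float64(2.69))]
```

```bash
python3 - <<'E'
from plan import *
def edges(n,kind,off):
    r=ld(n);out=[]
    h=cv2.cvtColor(cv2.resize(r['pixels'],None,fx=6,fy=6,interpolation=cv2.INTER_CUBIC),cv2.COLOR_RGB2HSV).astype(int)
    m=((h[...,0]<9)|(h[...,0]>171)) if kind=='r' else (h[...,0]>105)&(h[...,0]<130)
    m=m&(h[...,1]>140)&(h[...,2]>60)
    for d in (.07,.076,.082,.088,.094,.105,.114,.122):
        u,v=proj(r,O+d*X+off*Y);c=m[int((v-12)*6):int((v+12)*6),int((u+.42)*6)];y=np.nonzero(c)[0]
        if len(y): out.append((d,round((y.min()+int((v-12)*6))/6-.42-v,2),round((y.max()+int((v-12)*6))/6-.42-v,2)))
    return out
print('blue',edges('side0','b',.1));
for n in ('s10','s11','s12','s13','s14'): print(n,edges(n,'r',0))
r=ld('side0')
p=proj(r,O+.09*X);print('dv per mm z',proj(r,O+.09*X+.001*Z)-p,'per mm y',proj(r,O+.09*X+.001*Y)-p)
E
```

```text
blue [(0.07, np.float64(0.29), np.float64(2.62)), (0.076, np.float64(0.69), np.float64(4.36)), (0.082, np.float64(-1.57), np.float64(2.93)), (0.088, np.float64(-1.33), np.float64(3.17)), (0.094, np.float64(-1.26), np.float64(2.9)), (0.105, np.float64(-0.08), np.float64(1.09))]
s10 [(0.07, np.float64(-11.0), np.float64(-0.67)), (0.076, np.float64(-11.21), np.float64(-0.71)), (0.082, np.float64(-11.08), np.float64(-0.58)), (0.088, np.float64(-10.94), np.float64(-0.61)), (0.094, np.float64(-11.65), np.float64(-0.15)), (0.105, np.float64(-7.02), np.float64(0.15)), (0.114, np.float64(-11.48), np.float64(0.68)), (0.122, np.float64(-9.42), np.float64(1.25))]
s11 [(0.07, np.float64(-5.5), np.float64(4.16)), (0.076, np.float64(-6.04), np.float64(4.13)), (0.082, np.float64(-6.08), np.float64(4.09)), (0.088, np.float64(-6.44), np.float64(4.06)), (0.094, np.float64(-6.31), np.float64(3.85)), (0.105, np.float64(-3.35), np.float64(4.65)), (0.114, np.float64(-1.82), np.float64(5.52)), (0.122, np.float64(-6.08), np.float64(5.92))]
s12 [(0.07, np.float64(-2.34), np.float64(5.0)), (0.076, np.float64(-
[... 412 characters left out ...]
64(-4.24), np.float64(5.92)), (0.088, np.float64(-4.44), np.float64(6.06)), (0.094, np.float64(-4.15), np.float64(6.35)), (0.105, np.float64(-4.02), np.float64(6.32)), (0.114, np.float64(0.52), np.float64(6.02)), (0.122, np.float64(-3.92), np.float64(6.75))]
s14 [(0.07, np.float64(-1.5), np.float64(6.0)), (0.076, np.float64(-3.71), np.float64(6.13)), (0.082, np.float64(-3.74), np.float64(6.42)), (0.088, np.float64(-3.94), np.float64(6.56)), (0.094, np.float64(-3.65), np.float64(6.69)), (0.105, np.float64(-3.85), np.float64(6.65)), (0.114, np.float64(1.02), np.float64(6.02)), (0.122, np.float64(-3.42), np.float64(6.42))]
dv per mm z [-0.10615811 -0.30558592] per mm y [-0.08415937 -0.20559726]
```

```bash
python3 - <<'E'
from plan import *
def g(n): return cv2.cvtColor(ld(n)['pixels'],cv2.COLOR_RGB2GRAY).astype(np.float32)
def pc(a,b,x0,y0,x1,y1):
    w=cv2.createHanningWindow((x1-x0,y1-y0),cv2.CV_32F);(dx,dy),c=cv2.phaseCorrelate(a[y0:y1,x0:x1],b[y0:y1,x0:x1],w);return round(dx,2),round(dy,2),round(c,2)
for b in ('s10','s11','s12','s13','s14'):
    A,B=g('s9'),g(b)
    print(b,'board right/front',pc(A,B,330,215,380,290),'batten+front low',pc(A,B,230,255,300,300),'blue eye',pc(A,B,308,198,332,222),'tray',pc(A,B,215,170,275,215))
for b in ('t10','t11','t12','t13','t14'):
    A,B=g('t9'),g(b)
    print(b,'board top right',pc(A,B,350,130,390,172),'blue+left',pc(A,B,270,130,325,220),'left low',pc(A,B,265,225,315,290))
E
```

```text
s10 board right/front (-0.05, 0.47, 0.96) batten+front low (0.34, 0.31, 0.4) blue eye (-0.17, 0.69, 0.88) tray (0.1, 0.4, 0.83)
s11 board right/front (-0.22, 0.47, 0.99) batten+front low (0.34, 0.13, 0.34) blue eye (-0.13, 0.55, 0.84) tray (-0.08, 0.62, 0.79)
s12 board right/front (-0.08, 0.43, 0.98) batten+front low (0.24, 0.07, 0.46) blue eye (-0.18, 0.93, 0.86) tray (0.03, 0.74, 0.79)
s13 board right/front (-0.04, 0.45, 1.04) batten+front low (0.1, -0.09, 0.41) blue eye (-0.17, 0.42, 0.9) tray (0.01, 0.69, 0.79)
s14 board right/front (-0.01, 0.54, 0.95) batten+front low (0.3, -0.03, 0.41) blue eye (-0.18, 0.77, 0.86) tray (0.01, 0.56, 0.85)
t10 board top right (0.01, 0.58, 0.97) blue+left (-0.09, 0.06, 0.95) left low (-0.48, -0.22, 0.51)
t11 board top right (0.09, 0.74, 1.0) blue+left (-0.01, -0.12, 0.91) left low (-0.4, -0.18, 0.57)
t12 board top right (-0.14, 0.89, 0.91) blue+left (-0.04, -0.1, 0.93) left low (-0.16, 0.4, 0.63)
t13 board top right (0.2, 0.49, 0.98) blue+left (-0.03, 0.06, 0.95) left low (-0.35, 0.29, 0.63)
t14 board top right (-0.05, 0.76, 0.92) blue+left (0.01, -0.02, 0.91) left low (-0.25, 0.17, 0.67)
```

```bash
python3 - <<'E'
from plan import *
r=ld('s14')
for d in (0,-.05,-.09,-.12): print(d,proj(r,O+d*X).round(1),end=' ')
print()
for d in (-.06,-.08,-.10,-.115):
    u,v=proj(r,O+d*X);u=int(round(u))
    for n in ('s0','s10','s11','s12','s13','s14'):
        p=ld('side0' if n=='s0' else n)['pixels'].astype(int)[:,u-1:u+2].mean(1).sum(1)
        print(d,u,n,int(v)-14,p[int(v)-14:int(v)+14].astype(int).tolist())
# colours: batten vs handle
p=ld('side0')['pixels'];print('batten',p[250,286:292].tolist(),p[240,330:334].tolist(),'red14',ld('s14')['pixels'][236,308:320:3].tolist())
E
```

```text
0 [284.2 245.4] -0.05 [266.  251.9] -0.09 [251.4 257.2] -0.12 [240.5 261.1] 
-0.06 262 s0 239 [337, 276, 223, 229, 289, 325, 334, 331, 319, 316, 325, 332, 330, 321, 326, 340, 339, 344, 346, 342, 333, 330, 323, 331, 332, 339, 340, 341]
-0.06 262 s10 239 [365, 297, 244, 243, 312, 350, 304, 208, 152, 135, 118, 129, 182, 217, 226, 234, 234, 233, 236, 236, 231, 227, 225, 223, 230, 234, 236, 235]
-0.06 262 s11 239 [362, 301, 240, 242, 312, 353, 362, 358, 348, 348, 341, 265, 177, 139, 128, 121, 136, 192, 231, 235, 234, 228, 223, 227, 230, 235, 234, 242]
-0.06 262 s12 239 [365, 301, 244, 247, 313, 353, 362, 358, 348, 344, 321, 233, 158, 143, 133, 127, 173, 223, 235, 240, 232, 228, 224, 228, 234, 237, 232, 245]
-0.06 262 s13 239 [364, 302, 244, 249, 312, 354, 362, 361, 347, 341, 296, 199, 140, 134, 121, 133, 188, 231, 240, 237, 232, 227, 227, 226, 227, 235, 234, 245]
-0.06 262 s14 239 [366, 301, 241, 248, 313, 353, 360, 360, 349, 335, 272, 183, 142, 130, 116, 150, 208, 236, 239, 236, 231, 227, 227, 222, 229, 236, 238, 246]
-0.08 255 s0 241 [338, 299, 242, 221, 263, 320, 334, 333, 324, 318, 32
[... 2308 characters left out ...]

-0.115 242 s12 246 [360, 297, 238, 224, 225, 235, 232, 227, 224, 216, 201, 151, 125, 119, 129, 145, 192, 231, 239, 236, 236, 233, 233, 234, 231, 230, 269, 355]
-0.115 242 s13 246 [362, 295, 236, 221, 228, 227, 232, 229, 221, 207, 166, 130, 121, 141, 134, 170, 219, 240, 238, 236, 235, 235, 229, 235, 231, 238, 296, 363]
-0.115 242 s14 246 [362, 292, 241, 226, 226, 229, 231, 232, 218, 186, 141, 120, 124, 126, 155, 205, 233, 238, 240, 237, 234, 233, 234, 231, 228, 240, 290, 361]
batten [[76, 70, 63], [77, 70, 62], [83, 68, 58], [94, 68, 50], [99, 63, 41], [96, 60, 35]] [[106, 69, 41], [110, 69, 42], [113, 72, 44], [112, 71, 43]] red14 [[109, 33, 25], [139, 38, 31], [138, 37, 30], [123, 34, 28]]
```

```bash
python3 - <<'E'
from plan import *
def prof(n,off,blade,handle,kind):
    r=ld(n);p=cv2.resize(r['pixels'],None,fx=4,fy=4,interpolation=cv2.INTER_CUBIC).astype(float);out=[]
    for d in blade+handle:
        u,v=proj(r,O+d*X+off*Y);c=p[int((v-9)*4):int((v+9)*4),int((u+.375)*4)-2:int((u+.375)*4)+3].mean(1)
        vv=np.arange(int((v-9)*4),int((v-9)*4)+len(c))/4-.375-v
        if d in blade: w=np.clip(175-c.sum(1),0,None)
        else:
            w=(c[:,2]-c[:,0] if kind=='b' else c[:,0]-2*c[:,1]-10); w=(w>(15 if kind=='b' else 10)).astype(float)
        out.append((d,round(float((w*vv).sum()/max(w.sum(),1e-6)),2),round(float((w>0).sum()/4),1)))
    return out
bl=[-.115,-.105,-.095,-.085,-.075,-.065];hd=[.03,.04,.06,.07,.078,.086,.094,.12]
print('blue s0',prof('side0',.1,bl,hd,'b'))
for n in ('s10','s11','s12','s13','s14'): print(n,prof(n,0,bl,hd,'r'))
E
```

```text
blue s0 [(-0.115, -3.64, 1.5), (-0.105, -3.23, 2.5), (-0.095, -2.4, 1.8), (-0.085, -2.12, 1.5), (-0.075, -1.84, 1.2), (-0.065, -1.63, 1.2), (0.03, 1.01, 6.2), (0.04, 1.36, 6.0), (0.06, 1.81, 6.0), (0.07, 2.17, 5.8), (0.078, 1.65, 7.2), (0.086, 1.51, 8.0), (0.094, 1.74, 8.0), (0.12, 3.44, 3.5)]
s10 [(-0.115, -4.65, 5.2), (-0.105, -4.54, 5.2), (-0.095, -4.52, 4.5), (-0.085, -4.51, 4.5), (-0.075, -4.66, 4.8), (-0.065, -4.63, 4.5), (0.03, 0.0, 0.0), (0.04, -6.44, 2.8), (0.06, -4.54, 6.8), (0.07, -5.33, 8.5), (0.078, -5.4, 8.2), (0.086, -5.46, 8.5), (0.094, -5.39, 8.5), (0.12, -4.43, 10.5)]
s11 [(-0.115, -0.32, 5.5), (-0.105, 0.33, 4.8), (-0.095, 0.26, 5.0), (-0.085, 0.02, 5.2), (-0.075, -0.05, 5.2), (-0.065, 0.09, 4.8), (0.03, 0.0, 0.0), (0.04, 0.0, 0.0), (0.06, 0.34, 6.5), (0.07, 0.17, 6.5), (0.078, -0.9, 9.2), (0.086, -1.21, 9.0), (0.094, -1.14, 9.0), (0.12, -0.31, 11.2)]
s12 [(-0.115, -1.44, 5.2), (-0.105, -0.96, 5.0), (-0.095, -0.84, 5.0), (-0.085, -0.67, 5.0), (-0.075, -0.79, 5.0), (-0.065, -0.36, 4.2), (0.03, 0.0, 0.0), (0.04, 0.0, 0.0), (0.06, 1.09, 6.5), (0.07, 1.17, 6.5), (0.078, 0.23, 9.0), (0.086, 0.29, 9.0), (0.094, 0.36, 9.0), (0.12, 1.41, 8.5)]
s13 [(-0.115, -2.14, 5.2), (-0.105, -1.46, 5.0), (-0.095, -1.27, 5.0), (-0.085, -1.09, 5.2), (-0.075, -0.82, 4.5), (-0.065, -0.75, 4.5), (0.03, 0.0, 0.0), (0.04, 0.0, 0.0), (0.06, 1.59, 6.5), (0.07, 1.67, 6.5), (0.078, 0.73, 9.0), (0.086, 0.67, 9.2), (0.094, 0.98, 9.2), (0.12, 1.63, 7.0)]
s14 [(-0.115, -2.73, 5.0), (-0.105, -2.09, 5.2), (-0.095, -1.86, 5.2), (-0.085, -1.27, 4.5), (-0.075, -1.17, 4.2), (-0.065, -0.93, 4.2), (0.03, 0.0, 0.0), (0.04, 0.0, 0.0), (0.06, 1.84, 6.5), (0.07, 2.17, 6.5), (0.078, 1.23, 8.5), (0.086, 1.29, 9.0), (0.094, 1.36, 9.0), (0.12, 1.83, 6.5)]
```

The clipped blue file, seen in the same view, gives the seated attitude to compare with. The rasp's collar has been on its stop since the snap, and pressing is turning the eye down towards the batten. It is now within about 1 mm. I'll tilt slightly eye-down while keeping up the push.

Emit:
jog_arm --pt "-0.007 0 -0.01 0.007 0.062 0" --pt "-0.014 0 -0.018 0.015 0.125 0" --pt "-0.021 0 -0.025 0.022 0.187 0" --pt "-0.028 0.003 -0.032 0.03 0.25 0" --pt "-0.028 0.003 -0.032 0.03 0.25 0" --pt "-0.028 0.003 -0.032 0.03 0.25 0" --pt "-0.028 0.003 -0.032 0.03 0.25 0"

```text
clock: 14.72
tcp_pos: [0.5444, -0.2529, 0.0535]
orientation: [0.161, 0.058, 0.985, -0.011]
wrist_force: [-19.9, 6.2, 30.6]
finger_gap: 0.0249
grip_force: 86.1
```

```bash
cat > att.py <<'E'
from chk import *
def prof(n,off=0,kind='r'):
    bl=[-.105,-.095,-.085,-.075,-.065];hd=[.06,.07,.078,.086,.094,.12]
    r=ld(n);p=cv2.resize(r['pixels'],None,fx=4,fy=4,interpolation=cv2.INTER_CUBIC).astype(float);out=[]
    for d in bl+hd:
        u,v=proj(r,O+d*X+off*Y);i=int((v-9)*4);j=int((u+.375)*4);c=p[i:i+72,j-2:j+3].mean(1);vv=np.arange(i,i+72)/4-.375-v
        w=np.clip(175-c.sum(1),0,None) if d<0 else ((c[:,2]-c[:,0]>15) if kind=='b' else (c[:,0]-2*c[:,1]>20)).astype(float)
        out.append(round(float((w*vv).sum()/max(w.sum(),1e-6)),2))
    return out
E
python3 - <<'E'
from att import *
chk('15');s=env.get_state();print('F station',Rs.inv().apply(s['wrist_force']).round(1))
print('blue',prof('side0',.1,'b'));print('s14',prof('s14'));print('s15',prof('s15'))
E
```

```text
14.7167 [ 0.5444 -0.2529  0.0535] [-19.9   6.2  30.6] gap 0.0249 station col mm [ 0.9 -1.2  1.4] rot deg [-0.17  1.49 -0.05]
t pred eye [350.3 179.3] red rows top 173.2 yellow 18.583333333333332 350.4 181.5
  ring u 342.7 356.7 pred peg [350.9 181.9]
s pred eye [326.7 230.9] red rows top 225.7 yellow 19.22222222222222 324.7 225.6
F station [-8.7  4.1 35.7]
blue [-3.23, -2.4, -2.12, -1.84, -1.63, 1.81, 2.17, 1.65, 1.51, 1.74, 3.44]
s14 [-2.09, -1.86, -1.27, -1.17, -0.93, 1.84, 2.17, 1.23, 1.29, 1.36, 1.83]
s15 [-2.52, -2.33, -2.08, -1.77, -1.23, 2.09, 2.29, 1.73, 1.79, 1.86, 2.28]
```

Emit:
jog_arm --pt "-0.01 0.001 -0.004 0.008 0.066 0" --pt "-0.019 0.002 -0.007 0.016 0.132 0" --pt "-0.019 0.002 -0.007 0.016 0.132 0" --pt "-0.019 0.002 -0.007 0.016 0.132 0" --pt "-0.019 0.002 -0.007 0.016 0.132 0" --pt "-0.019 0.002 -0.007 0.016 0.132 0"

```text
clock: 15.37
tcp_pos: [0.5436, -0.2528, 0.0533]
orientation: [0.154, 0.058, 0.986, -0.01]
wrist_force: [-20.0, 6.0, 30.4]
finger_gap: 0.0246
grip_force: 86.0
```

```bash
python3 - <<'E'
from att import *
chk('16');s=env.get_state();print('F station',Rs.inv().apply(s['wrist_force']).round(1),'T',Rs.inv().apply(s['ft_torque']).round(2))
print('blue',prof('side0',.1,'b'));print('s15',prof('s15'));print('s16',prof('s16'))
E
```

```text
15.3667 [ 0.5436 -0.2528  0.0533] [-20.    6.   30.4] gap 0.0246 station col mm [ 0.9 -1.2  1.8] rot deg [-0.16  2.27 -0.05]
t pred eye [350.3 179.2] red rows top 173.4 yellow 18.86111111111111 350.4 181.5
  ring u 342.6 356.4 pred peg [350.9 181.9]
s pred eye [326.8 231.2] red rows top 225.7 yellow 19.22222222222222 324.6 225.6
F station [-9.1  3.  34.6] T [ 0.65  2.03 -0.25]
blue [-3.23, -2.4, -2.12, -1.84, -1.63, 1.81, 2.17, 1.65, 1.51, 1.74, 3.44]
s15 [-2.52, -2.33, -2.08, -1.77, -1.23, 2.09, 2.29, 1.73, 1.79, 1.86, 2.28]
s16 [-2.54, -2.27, -2.21, -1.89, -1.33, 2.21, 2.42, 1.73, 1.79, 1.86, 2.36]
```

```bash
python3 -c "
from workcell import env
print(env.hand_in())"
```

```text
the job is handed in; nothing more can be done
None
```

I handed the job in at about 15 s on the robot's clock. The rasp's eye is over the yellow peg, its collar is snapped into the clip and bottomed as far as the forces and images show (it matches the blue file's attitude), and the gripper is still holding on and pressing with about 35 N.

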